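# Close the bolt tin with the lid that fits

### The job

One of the three knobbed tin lids belongs to the small open rusty tin of bolts: the one whose plug goes into the tin's mouth and whose flange covers the rim. Pick that lid out, set it on the tin and press it down until it snaps fully home, its flange flat on the rim all round. Leave the tin standing upright about where it is.

Things in the scene. Friction and masses are not known exactly. Their poses are not given: they have to be found in the camera images.
- tin: Tin to close: small round rusty-brown open tin, loose, 0.6 kg, outer diameter 75 mm, height 60 mm, mouth about 67 mm inside, a few short bolts on its floor (below 25 mm). Origin: centre of its underside, on the bench; z up its axis, rim at z = 60 mm. (The taller grey tin with nails, 89 mm wide, is a bystander.)
- lid_62_knob (a point): Small lid, flange 62 mm across, too small: it falls through the mouth. All three lids are alike but for diameter: grey tin, about 0.15 kg, wooden knob 19 mm thick and 32.5 mm tall, flange 3.5 mm thick, tapered plug 24 mm deep below it with 3 sprung leaves; they stand on the plug. Point: on the axis in the knob, 14 mm below its top, 46 mm above the plug's underside; z up the axis.
- lid_80_knob (a point): Middle lid, flange 80 mm across; point as on the small lid, 22 mm above the flange's underside. Plug 40 mm across below, 59 mm above; its leaves (72 mm across) must be squeezed past the rim: laid on the mouth it stands about 8 mm too high, pressed straight down with about 5 to 10 N it snaps in, flange on rim, and this point is then 82 mm above the tin's underside.
- lid_98_knob (a point): Large lid, flange 98 mm across; point as on the small lid. Plug 58 to 77 mm across, leaves 90 mm: too large to enter the tin's mouth.
Not all that is in view belongs to the job. What is shaped like the part that bears lid_80_knob but pink or turquoise is not meant.

How it is judged:
By the outcome, as a careful person would: the job done as asked, in the order asked, and still so for the second after the job is handed in, with the robot touching nothing.
It also fails if it takes over 42 s, if anything falls off the work surface, if the arm or the gripper's body presses on something with over 40 N, if the wrist force passes 120 N, or if a joint passes its speed limit or range.

### The arm

A 6-joint arm with a two-finger parallel gripper is mounted at the origin on a cart in front of the work surface, level with it; the furniture and walls round the work are solid. World frame = base frame: x ahead of the robot, y to its left, z up, the work surface at z = 0. Lengths are in m, angles in degrees, forces in N, time in s.
With the tool pointing down it reaches from about 0.275 to 0.725 m from the base axis. Payload 15.9 kg.
Tool frame: the origin (TCP) lies on the centre line of the jaws, within the pads' length; the fingertips stand 11 mm ahead of it and the grasp point (between the pads) lies 8 mm behind it; z points along the fingers, y is the line along which they close (so a half turn about z gives the same grasp; the last joint's range is limited). The gripper opens to 85 mm and grips with 20 to 120 N. Pads are 22 mm wide; open, the fingers measure 114 mm over their backs; the gripper's body (76 mm by 85 mm) begins 54 mm behind the grasp point. The pads swing forward as they close: fully open they stand 13 mm farther back than shut.
Start: joints at [0, 12.198, -1.971, 75.831, 0, 90], TCP at [0.5, -0, 0.242] pointing down, gripper open.
Joint ranges: [-170.91, 170.91], [-42.67, 98.43], [-65.05, 77.54], [-120.47, 116.71], [-90, 82.35], [-180, 180]. Speed limits (degrees/s): [108.29, 108.29, 136.94, 147.25, 180, 180].

### API

Orientations are given as a 3x3 rotation matrix whose columns are the frame's x, y, z axes.
In Python, from plant import status, optics, bot gives the robot as it stands.
- The arm moves only by the tool play_rows, never from a script. Its argument "series" is a list of rows, each an object with "travel": the shift along the tool's x, y, z in mm, a list of three; "twist": the turn, a rotation vector about the tool's x, y, z in degrees, a list of three; "claw": the finger opening in mm, from 0 to 85.4. In form: [{"travel": [dx, dy, dz], "twist": [wx, wy, wz], "claw": claw}, ...]. A call has 1 to 12 rows; each row shifts and turns the commanded pose from where the row before left it, along the tool's axes as they then stand; what a row does not reach is not made up. A row lasts 1/8 s, in which the tool goes at most 62.5 mm and 10.7 degrees, less where a joint would pass 70% of its speed; a pose out of reach is approached as far as the arm can. A call is refused whole if a number of a shift passes 62.5 or a number of a turn 10.7, either way. A call with a gripper value outside its range is refused whole. The fingers move at their own pace and stop on an object; "force" is the grip in N (left out, the last holds). Time passes only in rows, so rows that do not move let the fingers close. It gives the time, the measured TCP pose, the force, the opening and the grip force at its end, in the units of the state.
- status.sense(): the state, without advancing time (a new reading comes with each control period).
- optics.read_camera(name): name is "scene" or "side" or "wrist"; returns a dict with "pixels" (384x512x3 uint8, red, green, blue), "fx", "fy", "cx", "cy" (pixels), "rvec" (rotation vector, rad) and "tvec" (3), from world to camera coordinates, as OpenCV has them. Camera axes: x right, y down, z forward; pixel columns grow to the right and rows downward; lengths in m; the calibration is good to about 2 mm. The wrist camera is an equidistant fisheye: a pixel r from the principal point sees the ray r / f radians off the axis. A picture is of the moment at which its call begins. There is no depth.
- bot.hand_in(): hands the job in; it is judged then, once.
The state is a dict: "time": time; "q": joint angles; "dq": joint speeds; "tau": joint torques, N m; "tcp_pos": TCP position; "tcp_rot": TCP orientation; "contact_force": force on the tool from outside, world axes, zero at the start; "ft_torque": the same for the moment, N m; "width": opening from 0.0 (shut) to 1.0 (fully open); "finger_force": force on a finger pad.
Only numpy, scipy, OpenCV 4.12 (cv2) and the standard library are available. Lean on these libraries where they do the work, as an engineer would, in place of code of your own. Each camera call takes 0.05 s, during which the arm holds its last target. There are 200 camera calls.

## Working session

There is one attempt and no reset: what is moved stays moved. The work goes in short steps, Python scripts to look and compute and a tool call to move; the robot and the scene stay as the last step left them, time stands still between calls to the robot, and variables do not carry over. Pictures are saved under pics/ and viewed, at most 10 in all, crops included, and the job is handed in when it is done.

Besides the shell and the picture viewer there is one more tool, called after ">>>" as name(argument=value, ...), one argument or row to a line, values as JSON. play_rows: Moves the arm, as the interface text tells. Its arguments: {"type":"object","properties":{"series":{"type":"array","items":{"type":"object","properties":{"travel":{"type":"array","items":{"type":"number"}},"twist":{"type":"array","items":{"type":"number"}},"claw":{"type":"number"}}}},"force":{"type":"number"}},"required":["series"]}

```bash
mkdir -p pics
cat > h.py <<'E'
import numpy as np, cv2
from plant import status, optics, bot
def cam(n):
    c=optics.read_camera(n); R=cv2.Rodrigues(np.array(c["rvec"],float))[0]; return c,R,np.array(c["tvec"],float).ravel()
def save(c,f,crop=None,s=1):
    im=cv2.cvtColor(c["pixels"],cv2.COLOR_RGB2BGR)
    if crop: x0,y0,x1,y1=crop; im=im[y0:y1,x0:x1]
    cv2.imwrite(f,cv2.resize(im,None,fx=s,fy=s,interpolation=cv2.INTER_CUBIC))
def ray(c,R,t,u,v,fish=False):
    x,y=(u-c["cx"])/c["fx"],(v-c["cy"])/c["fy"]
    if fish:
        r=np.hypot(x,y); k=np.sin(r)/max(r,1e-9); d=np.array([x*k,y*k,np.cos(r)])
    else: d=np.array([x,y,1.])
    return -R.T@t, R.T@d
def atz(c,R,t,u,v,z,fish=False):
    o,d=ray(c,R,t,u,v,fish); return o+d*(z-o[2])/d[2]
def proj(c,R,t,p,fish=False):
    q=R@np.array(p)+t
    if fish:
        r=np.hypot(q[0],q[1]); th=np.arctan2(r,q[2]); x,y=q[:2]/max(r,1e-9)*th
    else: x,y=q[:2]/q[2]
    return np.array([x*c["fx"]+c["cx"],y*c["fy"]+c["cy"]])
E
python3 - <<'E'
from h import *
ims=[]
for n in ["scene","side","wrist"]:
    c,R,t=cam(n); np.save(n,c,allow_pickle=True)
    save(c,f"pics/{n}0.png",s=1.5); print(n,c["fx"],c["cx"],c["cy"],-R.T@t,R[2])
print(status.sense())
E
```

```text
scene 459.2183742096836 263.5491553775685 194.5792489474234 [ 0.08122415 -0.63733738  0.92695763] [ 0.36924762  0.54273138 -0.7543864 ]
side 424.97491224359163 266.37576543587625 188.29094473633347 [0.52867695 0.80365195 0.7773708 ] [-0.01673205 -0.75212722 -0.65880549]
wrist 297.3186396354542 255.10025984342423 187.966169878122 [0.49981159 0.06430281 0.37381617] [-0.00192442 -0.25696922 -0.96641767]
{'time': 0.15, 'q': array([-1.40914011e-03,  1.22174360e+01, -1.99901750e+00,  7.58310794e+01,
        9.84321185e-04,  8.99984125e+01]), 'dq': array([-0.0303692 , -0.07544753,  0.07811537, -0.00636943, -0.07003675,
        0.06197919]), 'tau': array([ 7.54873927e-04, -6.86405826e+01,  4.87247872e+01,  1.30636684e-02,
        8.93374795e-05, -4.25830592e-06]), 'tcp_pos': array([ 4.99750944e-01, -7.05802194e-06,  2.41944285e-01]), 'tcp_rot': array([[-3.09894259e-06,  9.99999656e-01, -8.29604626e-04],
       [ 1.00000000e+00,  3.11321290e-06,  1.72000490e-05],
       [ 1.72026258e-05, -8.29604572e-04, -9.99999656e-01]]), 'contact_force': array([-0.62474433, -0.41591983,  0.19428742]), 'ft_torque': array([-0.00344808, -0.02833708,  0.02468245]), 'finger_force': 0.0, 'width': 0.9961997656352451}
```

View pics/scene0.png

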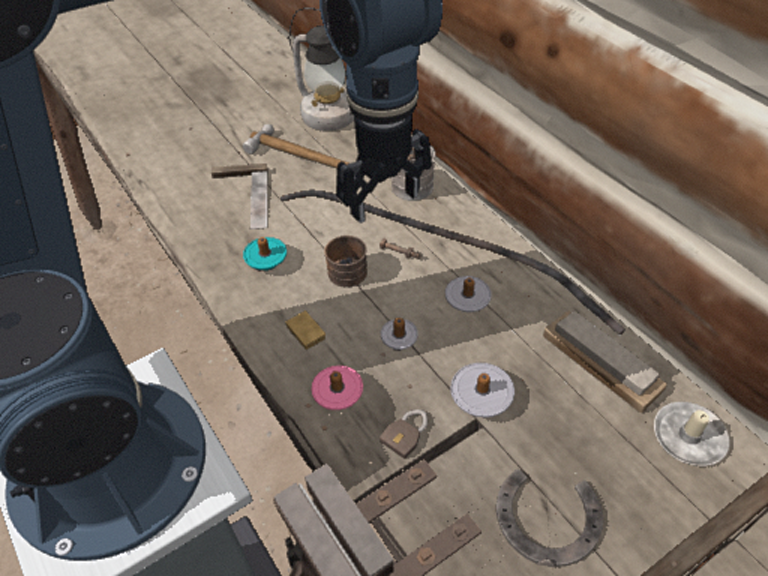

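View pics/wrist0.png

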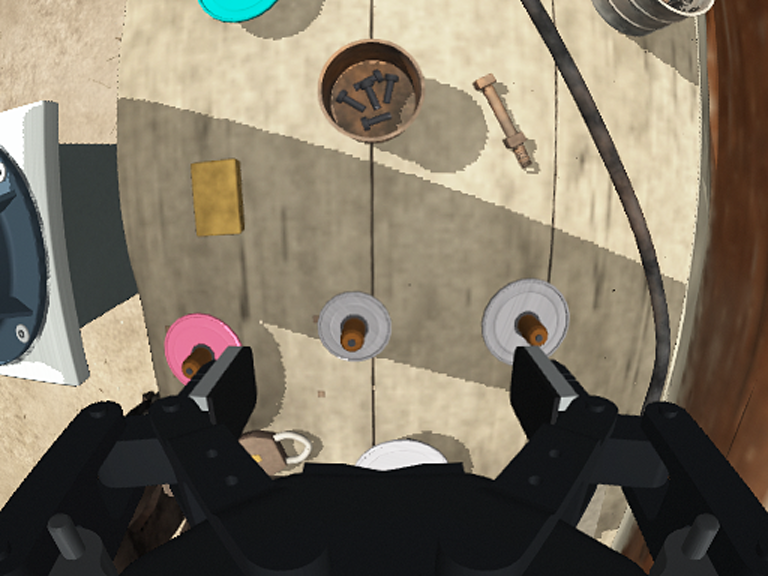

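View pics/side0.png

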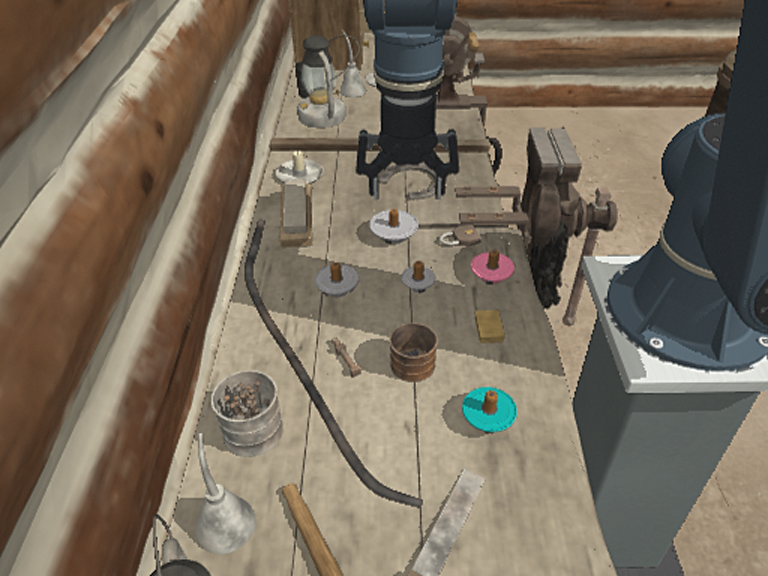

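The scene view (1.5x) shows the candidates for the lid:

- grey lid at (399,333)
- grey lid at (468,294)
- grey lid at (483,390)
- pink lid at (337,387), not meant
- turquoise lid at (265,253), not meant

The rusty tin is at (346,260). In the wrist view the tin rim is centred at (371,91), and two of the grey lids are at (354,326) and (526,321). I'll measure diameters next.

Run:
```python
from h import *
C={}
for n in ["scene","side","wrist"]:
    c=np.load(n+".npy",allow_pickle=True).item(); C[n]=(c,cv2.Rodrigues(np.array(c["rvec"],float))[0],np.array(c["tvec"],float).ravel())
def P(n,u,v,z): return atz(*C[n],u/1.5,v/1.5,z,n=="wrist")
for k,n,a,b,z in [("A mid?","wrist",(482,321),(569,321),.0275),("B small?","wrist",(318,327),(391,325),.0275),("A","scene",(446,294),(491,294),.0275),("B","scene",(381,334),(417,334),.0275),("C","scene",(451,390),(515,390),.0275),("tin","wrist",(317,91),(425,91),.06),("tin","side",(390,338),(438,338),.06)]:
    p,q=P(n,*a,z),P(n,*b,z); print(k,n,"diam",np.linalg.norm(p-q).round(4),"ctr",((p+q)/2).round(4))
for k,n,a in [("A","wrist",(540,341)),("A","scene",(468,281)),("A","side",(336,265)),("B","wrist",(353,341))]:
    print(k,n,"knobtop",P(n,*a,.06).round(4))
c,R,t=C["wrist"]; save(c,"pics/crop.png",(200,170,400,270),4)
```

```text
A mid? wrist diam 0.0801 ctr [ 0.6225 -0.0622  0.0275]
B small? wrist diam 0.0609 ctr [ 0.4756 -0.0657  0.0275]
A scene diam 0.0774 ctr [ 0.6213 -0.0676  0.0275]
B scene diam 0.0592 ctr [ 0.4738 -0.0689  0.0275]
C scene diam 0.0982 ctr [ 0.5164 -0.2325  0.0275]
tin wrist diam 0.0752 ctr [0.4908 0.1183 0.06  ]
tin side diam 0.0746 ctr [0.4904 0.116  0.06  ]
A wrist knobtop [ 0.6241 -0.0673  0.06  ]
A scene knobtop [ 0.6194 -0.0651  0.06  ]
A side knobtop [ 0.6216 -0.0634  0.06  ]
B wrist knobtop [ 0.4767 -0.0657  0.06  ]
```

View pics/crop.png

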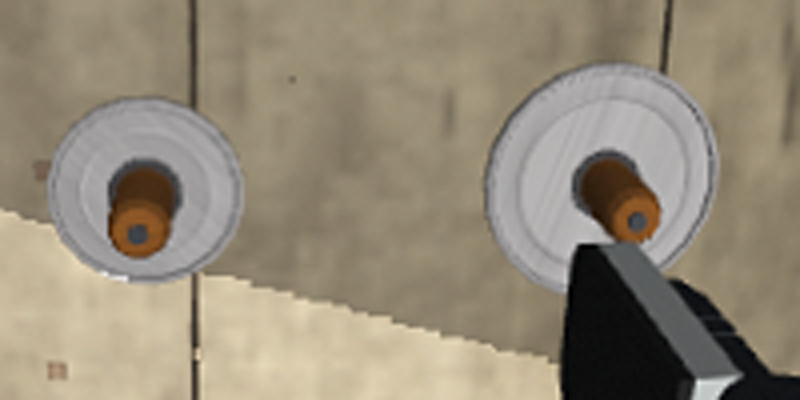

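The lid on the right (wrist crop, about (600,180)) is the 80 mm one: I measured 80.1 mm. The left one measures 61 mm, and the one in the scene view at (483,390) 98 mm. The target is therefore at about (0.622, -0.065), and the tin is at (0.4905, 0.117). I'll move above the lid now.

>>> play_rows(
  series=[
    {"travel": [-15, 30, 0], "twist": [0, 0, 0], "claw": 60},
    {"travel": [-20, 40, 10], "twist": [0, 0, 0], "claw": 60},
    {"travel": [-20, 35, 30], "twist": [0, 0, 0], "claw": 60},
    {"travel": [-10, 17, 40], "twist": [0, 0, 0], "claw": 60},
    {"travel": [0, 0, 30], "twist": [0, 0, 0], "claw": 60},
    {"travel": [0, 0, 0], "twist": [0, 0, 0], "claw": 60},
    {"travel": [0, 0, 0], "twist": [0, 0, 0], "claw": 60},
  ],
  force=60,
)

```text
time: 1.02
tcp_pos: [0.6224, -0.0649, 0.1337]
tcp_rot: [[-0.0, 1.0, 0.001], [1.0, 0.0, -0.0], [-0.0, 0.001, -1.0]]
contact_force: [1.2, -0.4, -0.0]
width: 0.706
finger_force: 0.0
```

Run:
```python
from h import *
c,R,t=cam("wrist"); np.save("wrist1",c); save(c,"pics/w1.png",s=1.5)
s=status.sense();print(s["time"],s["tcp_pos"],s["tcp_rot"],s["contact_force"],s["width"])
print(proj(c,R,t,[.622,-.065,.06],True)*1.5,proj(c,R,t,[.622,-.065,.0275],True)*1.5)
```

```text
1.075 [ 0.62263073 -0.06496039  0.13406515] [[-1.28522809e-04  9.99997746e-01  2.11945288e-03]
 [ 9.99999964e-01  1.29018166e-04 -2.33584135e-04]
 [-2.33857056e-04  2.11942279e-03 -9.99997727e-01]] [ 0.27515055 -0.68824129 -0.51044974] 0.7003609608281052
[382.19415078 301.34232509] [382.26280559 283.77857294]
```

View pics/w1.png

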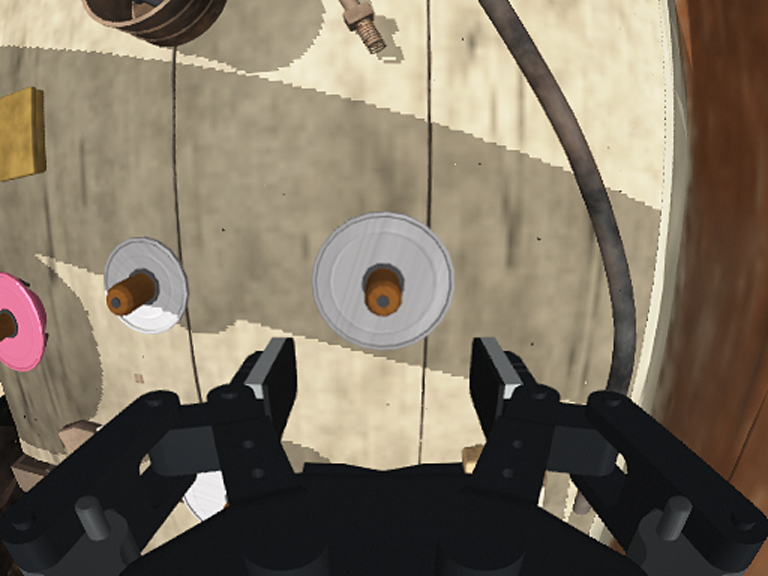

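The knob top is at (383,300), against a prediction of (382,301), so the gripper is centred. I'll descend 92 mm and grip.

>>> play_rows(
  series=[
    {"travel": [0, 0, 25], "twist": [0, 0, 0], "claw": 60},
    {"travel": [0, 0, 30], "twist": [0, 0, 0], "claw": 60},
    {"travel": [0, 0, 25], "twist": [0, 0, 0], "claw": 60},
    {"travel": [0, 0, 12], "twist": [0, 0, 0], "claw": 50},
    {"travel": [0, 0, 0], "twist": [0, 0, 0], "claw": 30},
    {"travel": [0, 0, 0], "twist": [0, 0, 0], "claw": 10},
    {"travel": [0, 0, 0], "twist": [0, 0, 0], "claw": 10},
    {"travel": [0, 0, 0], "twist": [0, 0, 0], "claw": 10},
    {"travel": [0, 0, 0], "twist": [0, 0, 0], "claw": 10},
    {"travel": [0, 0, 0], "twist": [0, 0, 0], "claw": 10},
  ],
  force=60,
)

```text
time: 2.33
tcp_pos: [0.6228, -0.0651, 0.0418]
tcp_rot: [[0.0, 1.0, 0.002], [1.0, -0.0, -0.0], [-0.0, 0.002, -1.0]]
contact_force: [-2.3, 1.3, 6.8]
width: 0.202
finger_force: 58.5
```

>>> play_rows(
  series=[
    {"travel": [0, 0, -20], "twist": [0, 0, 0], "claw": 10},
    {"travel": [0, 0, -40], "twist": [0, 0, 0], "claw": 10},
    {"travel": [10, -7, -40], "twist": [0, 0, 0], "claw": 10},
    {"travel": [30, -22, -10], "twist": [0, 0, 0], "claw": 10},
    {"travel": [40, -29, 0], "twist": [0, 0, 0], "claw": 10},
    {"travel": [40, -29, 0], "twist": [0, 0, 0], "claw": 10},
    {"travel": [40, -29, 0], "twist": [0, 0, 0], "claw": 10},
    {"travel": [22, -16, 0], "twist": [0, 0, 0], "claw": 10},
    {"travel": [0, 0, 0], "twist": [0, 0, 0], "claw": 10},
    {"travel": [0, 0, 0], "twist": [0, 0, 0], "claw": 10},
  ],
  force=60,
)

```text
time: 3.58
tcp_pos: [0.4905, 0.1168, 0.1508]
tcp_rot: [[-0.0, 1.0, 0.001], [1.0, 0.0, 0.0], [0.0, 0.001, -1.0]]
contact_force: [-0.6, 1.0, -1.7]
width: 0.199
finger_force: 58.8
```

Run:
```python
from h import *
s=status.sense();print(s["time"],s["tcp_pos"],s["contact_force"],s["width"])
out=[]
for n,w,z in [("side",(205,130,345,270),.06),("scene",(160,110,300,250),.06)]:
    c,R,t=cam(n); np.save(n+"2",c)
    p=s["tcp_pos"]; im=cv2.cvtColor(c["pixels"],cv2.COLOR_RGB2BGR)
    x0,y0,x1,y1=w
    im=cv2.resize(im[y0:y1,x0:x1],None,fx=2.8,fy=2.8,interpolation=cv2.INTER_CUBIC)
    out.append(im); print(n,(proj(c,R,t,p)-[x0,y0])*2.8,(proj(c,R,t,[.4906,.117,.06])-[x0,y0])*2.8)
cv2.imwrite("pics/two.png",np.hstack(out))
```

```text
3.575 [0.49052478 0.11676236 0.1507974 ] [-0.55147048  0.96125931 -1.68088902] 0.19871130401174514
side [200.96028507 186.9443959 ] [198.61139249 267.83007665]
scene [191.04386013  87.5784246 ] [197.66515665 158.91257541]
```

View pics/two.png

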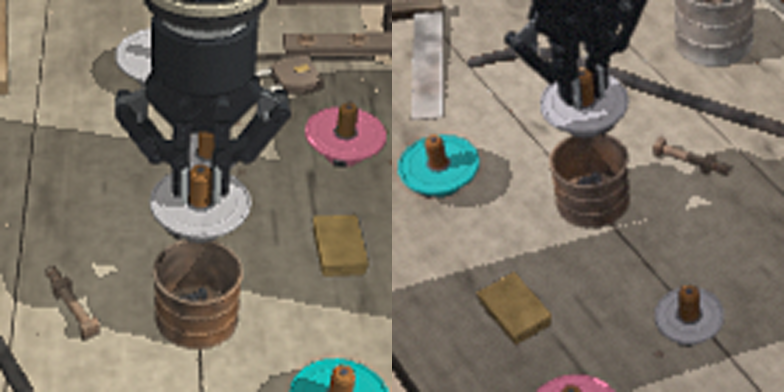

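The lid hangs level with its flange at (200,203) in the side view and (192,103) in the scene view. Both lie over the tin mouth at (198,270) and (199,160), and agree with the projections to about 1 mm. The tapered plug tolerates that. I'll lower it to just above the point where the leaves make contact.

>>> play_rows(
  series=[
    {"travel": [0, 0, 20], "twist": [0, 0, 0], "claw": 10},
    {"travel": [0, 0, 20], "twist": [0, 0, 0], "claw": 10},
    {"travel": [0, 0, 12], "twist": [0, 0, 0], "claw": 10},
    {"travel": [0, 0, 6], "twist": [0, 0, 0], "claw": 10},
    {"travel": [0, 0, 4], "twist": [0, 0, 0], "claw": 10},
    {"travel": [0, 0, 0], "twist": [0, 0, 0], "claw": 10},
    {"travel": [0, 0, 0], "twist": [0, 0, 0], "claw": 10},
  ],
  force=80,
)

```text
time: 4.55
tcp_pos: [0.4902, 0.1171, 0.0887]
tcp_rot: [[-0.0, 1.0, 0.001], [1.0, 0.0, 0.0], [0.0, 0.001, -1.0]]
contact_force: [-0.2, 1.2, -1.7]
width: 0.196
finger_force: 78.2
```

Run:
```python
from h import *
s=status.sense();print(s["time"],s["tcp_pos"],s["contact_force"],s["ft_torque"])
out=[]
for n,w in [("side",(205,130,345,270)),("scene",(160,110,300,250))]:
    c,R,t=cam(n); im=cv2.cvtColor(c["pixels"],cv2.COLOR_RGB2BGR); x0,y0,x1,y1=w
    out.append(cv2.resize(im[y0:y1,x0:x1],None,fx=2.8,fy=2.8,interpolation=cv2.INTER_CUBIC))
cv2.imwrite("pics/two2.png",np.hstack(out))
```

```text
4.55 [0.49023328 0.11713691 0.08870771] [-0.17738713  1.16853008 -1.65897349] [ 0.21847443 -0.05257658  0.03577753]
```

View pics/two2.png

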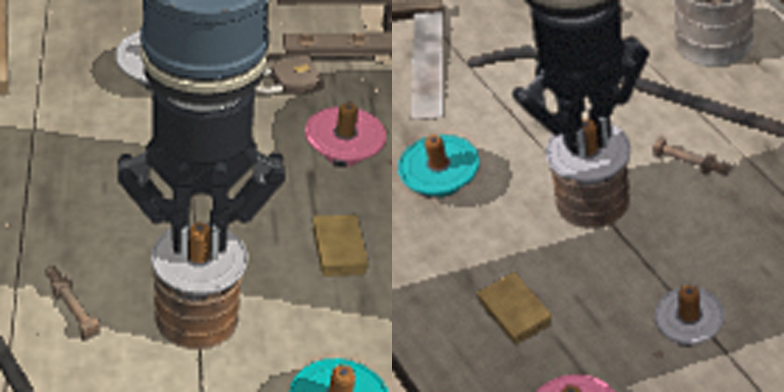

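The plug is in the mouth without contact and the lid sits centred over the tin. I'll press it down gradually.

>>> play_rows(
  series=[
    {"travel": [0, 0, 2], "twist": [0, 0, 0], "claw": 10},
    {"travel": [0, 0, 2], "twist": [0, 0, 0], "claw": 10},
    {"travel": [0, 0, 2], "twist": [0, 0, 0], "claw": 10},
    {"travel": [0, 0, 2], "twist": [0, 0, 0], "claw": 10},
    {"travel": [0, 0, 2], "twist": [0, 0, 0], "claw": 10},
    {"travel": [0, 0, 0], "twist": [0, 0, 0], "claw": 10},
    {"travel": [0, 0, 0], "twist": [0, 0, 0], "claw": 10},
  ],
)

```text
time: 5.52
tcp_pos: [0.4901, 0.1171, 0.0782]
tcp_rot: [[0.0, 1.0, 0.0], [1.0, -0.0, 0.0], [0.0, 0.0, -1.0]]
contact_force: [2.8, 2.5, -2.1]
width: 0.197
finger_force: 78.4
```

>>> play_rows(
  series=[
    {"travel": [0, 0, 1], "twist": [0, 0, 0], "claw": 10},
    {"travel": [0, 0, 0], "twist": [0, 0, 0], "claw": 10},
    {"travel": [0, 0, 0], "twist": [0, 0, 0], "claw": 10},
  ],
)

```text
time: 5.9
tcp_pos: [0.4902, 0.1172, 0.0778]
tcp_rot: [[-0.0, 1.0, 0.001], [1.0, 0.0, 0.0], [0.0, 0.001, -1.0]]
contact_force: [-0.1, 3.3, 9.3]
width: 0.2
finger_force: 80.1
```

The TCP reached the predicted seated height (0.0778) and the force rose. I'll press slightly more, then release and retreat.

>>> play_rows(
  series=[
    {"travel": [0, 0, 0.8], "twist": [0, 0, 0], "claw": 10},
    {"travel": [0, 0, 0], "twist": [0, 0, 0], "claw": 10},
    {"travel": [0, 0, 0], "twist": [0, 0, 0], "claw": 10},
  ],
)

```text
time: 6.28
tcp_pos: [0.4903, 0.1172, 0.0777]
tcp_rot: [[-0.0, 1.0, 0.001], [1.0, 0.0, 0.001], [0.001, 0.001, -1.0]]
contact_force: [-6.4, 1.4, 22.8]
width: 0.199
finger_force: 81.6
```

>>> play_rows(
  series=[
    {"travel": [0, 0, -1], "twist": [0, 0, 0], "claw": 10},
    {"travel": [0, 0, 0], "twist": [0, 0, 0], "claw": 30},
    {"travel": [0, 0, 0], "twist": [0, 0, 0], "claw": 60},
    {"travel": [0, 0, 0], "twist": [0, 0, 0], "claw": 60},
    {"travel": [0, 0, 0], "twist": [0, 0, 0], "claw": 60},
    {"travel": [0, 0, -20], "twist": [0, 0, 0], "claw": 60},
    {"travel": [0, 0, -40], "twist": [0, 0, 0], "claw": 60},
    {"travel": [0, 0, -50], "twist": [0, 0, 0], "claw": 60},
    {"travel": [-30, 0, -30], "twist": [0, 0, 0], "claw": 60},
    {"travel": [-40, 0, 0], "twist": [0, 0, 0], "claw": 60},
    {"travel": [0, 0, 0], "twist": [0, 0, 0], "claw": 60},
    {"travel": [0, 0, 0], "twist": [0, 0, 0], "claw": 60},
  ],
)

```text
time: 7.78
tcp_pos: [0.4899, 0.0472, 0.2174]
tcp_rot: [[0.0, 1.0, -0.0], [1.0, -0.0, 0.0], [0.0, -0.0, -1.0]]
contact_force: [0.9, 0.6, -0.9]
width: 0.705
finger_force: 0.0
```

Run:
```python
from h import *
s=status.sense();print(s["time"],s["tcp_pos"],s["contact_force"],s["width"])
out=[]
for n,w in [("side",(225,170,325,270)),("scene",(180,120,280,220))]:
    c,R,t=cam(n); im=cv2.cvtColor(c["pixels"],cv2.COLOR_RGB2BGR); x0,y0,x1,y1=w
    out.append(cv2.resize(im[y0:y1,x0:x1],None,fx=4,fy=4,interpolation=cv2.INTER_CUBIC))
    for z in (.096,.088): print(n,z,(proj(c,R,t,[.4902,.1172,z])-[x0,y0])*4)
cv2.imwrite("pics/fin.png",np.hstack(out))
```

```text
7.775 [0.4899075  0.04717351 0.21736451] [ 0.90367799  0.57987129 -0.89162762] 0.7048284070091775
side 0.096 [205.68103579 178.86593118]
side 0.088 [205.39760415 188.82733612]
scene 0.096 [198.03181353 147.99835747]
scene 0.088 [198.86264345 156.84009711]
```

View pics/fin.png

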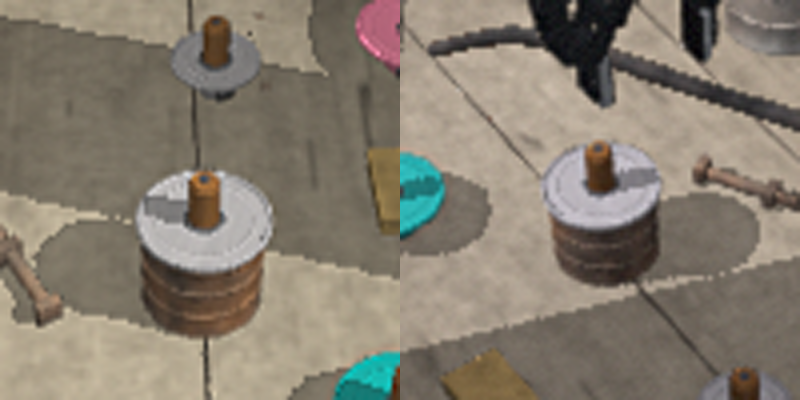

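The lid sits flat on the rim. The knob top is at (206,178) in the side view and (198,147) in the scene view, both matching the seated height of 96 mm. The tin is upright and has not moved. I'm handing in.

```bash
python3 -c "
from plant import bot; print(bot.hand_in())"
```

```text
the job is handed in; nothing more can be done
None
```

The 80 mm lid is pressed home on the rusty tin with its flange flat on the rim, the tin is upright where it stood, and the job is handed in at about 8 s of the 42 s allowed.

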